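Screw the lug cap onto the storage drum

TASK

Close the blue drum with its red cap: pick the cap up by its grip bar, set it level on the white neck, turn it backward (anticlockwise from above) under light pressure until the thread starts let it drop (it may drop at once), then screw it forward (clockwise) fully home and let go. Be gentle: never force the cap or press hard on the drum, and leave the tin, the tape roll and the wrench where they are.

Things in the scene. Friction and masses are not known exactly. Their poses are not given: they have to be found in the camera images.
- cap_grip (a point): Centre of the red cap's grip bar: bar 50 mm long (this frame's x), 14 mm thick, 24 mm tall, standing on the cap's flat top, which is 12 mm below this point. The cap (plastic, about 90 g) is a ribbed round skirt 74 mm across, 32 mm tall, closed on top; it starts standing upright on the bench.
- cap_rim (a point): Centre of the cap's open rim, 44 mm below the bar's centre. Inside are four round pins (5 mm), a quarter turn apart (along this frame's x, y, -x, -y), undersides 5 mm above the rim. The rim's inner lip is flared and centres itself on the neck if within 2 mm.
- mouth (a point): Centre of the flat top of the drum's white neck, 155 mm above the bench; z up. The blue drum is 170 mm across, heavy and does not move. The neck is 60 mm across, slippery plastic, with a four-start lug thread. Where the starts lie round the neck differs each time and is NOT told by any frame's axes: find them by feel or sight.
- ridge_top (a point): Neck axis at the top of the thread ridges, 5 mm below the mouth. Cap set on: pins rest here, bar centre 39 mm above (43 if on the small raised teeth, 30 if it drops at once). Forward is blocked here by the teeth. Turned back up to 80 degrees the pins reach openings with 14 degrees of free play (then teeth block): upward push vanishes; lowered, the cap drops 9 mm to 30 above.
- collar (a point): Neck axis at the drum's collar, 25 mm below the mouth. From the drop (bar centre 50 mm above this point) 49 to 63 degrees of forward turn, clockwise from above, sink the cap 5 mm (1 mm per 8 degrees, after 9 to 23 degrees level) to 45 mm above: home, then 9 level degrees to a firm stop. A held cap must be lowered along. Over 60 N on the drum is too rough.
- tin: Bystander: closed steel tin with a paper label, 66 mm across, 95 mm tall, standing. Origin at the centre of its underside.
- tape: Bystander: grey roll of tape, 100 mm across, 45 mm tall, lying flat. Origin at the centre of its underside.
- wrench: Bystander: steel wrench lying flat. Origin under its middle, its length along its x axis.
There are look-alikes about, which are no part of the job. Of the things shaped like the part that bears cap_grip, the red one is meant. Of the things that look like the part that bears mouth, take the one that is nearest to the robot's base at the start.

How it is judged:
By the outcome, as a careful person would: the job done as asked, in the order asked, and still so for the second after the job is handed in, with the robot touching nothing.
It also fails if it takes over 67 s, if anything falls off the work surface, if the arm or the gripper's body presses on something with over 40 N, if the wrist force passes 120 N, or if a joint passes its speed limit or range.

ROBOT

A 6-joint arm with a two-finger parallel gripper is mounted at the origin on the work surface. World frame = base frame: x ahead of the robot, y to its left, z up, the work surface at z = 0. Lengths are in m, angles in rad, forces in N, time in s.
With the tool pointing down it reaches from about 0.35 to 0.775 m from the base axis. Payload 5.5 kg.
Tool frame: the origin (TCP) lies on the centre line of the jaws, within the pads' length; the fingertips stand 11 mm ahead of it and the grasp point (between the pads) lies 8 mm behind it (env.nose_length is the distance from the TCP to the fingertips, in m); x points along the fingers, z is the direction in which the jaws open and shut, and the axes are right-handed (so a half turn about x gives the same grasp; the last joint's range is limited). The gripper opens to 85 mm and grips with 20 to 120 N. Pads are 22 mm wide; open, the fingers measure 114 mm over their backs; the gripper's body (76 mm by 85 mm) begins 54 mm behind the grasp point. The pads swing forward as they close: fully open they stand 13 mm farther back than shut.
Start: joints at [1.177, 0.313, 0.046, 1.304, 0, 1.431], TCP at [0.144, 0.557, 0.242] pointing down, gripper open.
Joint ranges: [-2.76, 2.76], [-0.86, 1.69], [-1.03, 1.26], [-2.2, 2.34], [-1.47, 1.5], [-3.14, 3.14]. Speed limits (rad/s): [2.57, 2.57, 3.14, 3.14, 3.14, 3.14].

INTERFACE

Orientations are given as a unit quaternion [w, x, y, z].
In Python, from workcell import env gives the robot as it stands. The module is installed in compiled form; this text tells all that it offers.
- The arm moves only by the tool step_arm, never from a script. Its argument "moves" is a list that holds one entry, the list of rows, each a list of 7 numbers: the turn, a rotation vector about the tool's x, y, z in rad, then the shift along the tool's x, y, z in m, then the opening, from 0 (shut) to 1 (fully open). In form: [[[rx, ry, rz, tx, ty, tz, grip], ...]]. A call has 1 to 12 rows; each row is the pose to reach, as a shift and turn from the pose measured when the call began, along the tool's axes at that moment; what a row does not reach only later rows make up. A row lasts 1/10 s, in which the tool goes at most 50 mm and 8.59 degrees, less where a joint would pass 70% of its speed; a pose out of reach is approached as far as the arm can. A call with a gripper value outside its range is refused whole. The fingers move at their own pace and stop on an object; "force" is the grip in N (left out, the last holds). Time passes only in rows, so rows that repeat a pose let the fingers close. It gives the time, the measured TCP pose, the force and the opening at its end, in the units of the state.
- env.get_state(): the state, without advancing time (a new reading comes with each control period).
- env.read_camera(name): name is "scene" or "top" or "wrist"; returns (picture, depth): 384x512x3 uint8, red, green, blue; 384x512 float32, m along the optical axis (not along the pixel's ray), 0 where there is no reading.
- env.get_calibration(name): a dict with "mtx" (3x3 intrinsics, pixels), "distortion" ([k1, k2, p1, p2, k3] as OpenCV has them; the pictures are not rectified), "camera_from_world" (4x4, takes a point from world to camera coordinates); the wrist camera has in their place "T_tool_cam" (4x4, takes a point from camera to tool coordinates, whose origin is the TCP and whose axes are the tool frame's). Camera axes: x right, y down, z forward; pixel columns grow to the right and rows downward; lengths in m; the calibration is good to about 2 mm. A picture is of the moment at which its call begins: read the wrist's pose just before it. get_calibration takes no time and is no camera call.
- env.hand_in(): hands the job in, once; it reports no verdict.
Trained networks look in the newest picture that a camera, given by its name, has taken for a name from the list of things; names that differ only in an ending like _2 or _b are one class to them, and where a whole thing is asked for, a point or a joint stands for the part that bears it (a point fixed in the world has none). Each returns a list of dicts, best first, with "confidence" (0 to 1); they miss things now and then, are a little off and sometimes report something else, mostly with a low value. They report only what shows in the picture. A call takes as long as a camera call. They do not tell look-alikes from the thing itself.
- env.boxes_of(camera, thing): "uv" ([column, row] in pixels, amid what is visible of it).
- env.silhouettes(camera, thing): "mask" (384x512 bool, what is visible of it) and "uv" ([column, row] in pixels, amid what is visible of it).
The state is a dict: "clock": time; "joint_pos": joint angles; "qvel": joint speeds; "tau": joint torques, N m; "tcp_pos": TCP position; "orientation": TCP orientation; "wrist_force": force on the tool from outside, world axes, zero at the start; "ft_torque": the same for the moment, N m; "finger_gap": finger opening in m.
Only numpy, scipy, OpenCV 4.12 (cv2) and the standard library are available. Lean on these libraries where they do the work, as an engineer would, in place of code of your own. Each camera call takes 0.05 s, during which the arm holds its last target.

## Working session

There is one attempt and no reset: what is moved stays moved. The work goes in short steps, Python scripts to look and compute and a tool call to move; the robot and the scene stay as the last step left them, time stands still between calls to the robot, and variables do not carry over. Pictures are saved under pics/ and viewed, and the job is handed in when it is done.

Besides the shell and the picture viewer there is one more tool, called after "Request:" in YAML: its name, and indented under it one key for each argument. step_arm: Moves the arm, as the interface text tells. Its arguments: {"type":"object","properties":{"moves":{"type":"array","items":{"type":"array","items":{"type":"array","items":{"type":"number"}}}},"force":{"type":"number"}},"required":["moves"]}

```bash
mkdir -p pics; python3 - <<'E'
from workcell import env
import cv2,numpy as np
s=env.get_state()
for k,v in s.items(): print(k,np.round(v,4))
for c in ["scene","top"]:
    im,d=env.read_camera(c); cv2.imwrite(f"pics/{c}0.png",cv2.cvtColor(im,cv2.COLOR_RGB2BGR)); np.save(f"{c}0_d.npy",d)
    np.save(f"{c}0.npy",im)
    k=env.get_calibration(c); print(c,np.round(k['mtx'],1).tolist(),np.round(k['camera_from_world'],4).tolist(),k['distortion'])
    for t in ["cap_grip","mouth"]:
        for r in env.boxes_of(c,t): print(c,t,np.round(r['uv'],1),round(r['confidence'],2))
print(env.get_calibration('wrist'), env.nose_length)
E
```

```text
clock 0.0
joint_pos [ 1.1774  0.314   0.045   1.3036 -0.      1.4312]
qvel [ 0.0007  0.002   0.0012  0.0007 -0.0008 -0.0005]
tau [ 2.00000e-04 -4.80631e+01  2.98529e+01  1.96000e-02 -0.00000e+00
 -0.00000e+00]
tcp_pos [0.1442 0.5561 0.2414]
orientation [ 0.5587 -0.433   0.5598  0.4324]
wrist_force [ 0.5512  0.3508 -0.3854]
ft_torque [-0.0646  0.0428 -0.0367]
finger_gap 0.0853
scene [[409.0, 0.0, 252.2], [0.0, 409.0, 188.5], [0.0, 0.0, 1.0]] [[-0.2793, 0.9602, -0.0042, 0.1563], [0.7366, 0.2114, -0.6424, -0.4179], [-0.616, -0.1825, -0.7664, 1.6117], [0.0, 0.0, 0.0, 1.0]] [-0.09302543  0.          0.          0.          0.        ]
scene cap_grip [167.3 154.6] 0.92
scene cap_grip [197.7 165.3] 0.82
scene cap_grip [183.3 190.3] 0.81
scene mouth [275.8 186.3] 0.93
scene mouth [384.3 204.1] 0.82
top [[472.2, 0.0, 259.9], [0.0, 472.2, 190.7], [0.0, 0.0, 1.0]] [[-0.0189, -0.9993, -0.0322, 0.0818], [-0.9878, 0.0236, -0.154, 0.6475], [0.1547, 0.0289, -0.9875, 1.2629], [0.0, 0.0, 0.0, 1.0]] [-0.16910143  0.          0.          0.          0.        ]
top cap_grip [345.9 233.8] 0.79
top cap_grip [388.2 233.5] 0.62
top mouth [258.1 217.1] 0.8
top mouth [146.1 225.1] 0.65
{'mtx': array([[282.06588173,   0.        , 260.58957213],
       [  0.        , 282.06588173, 188.99878924],
       [  0.        ,   0.        ,   1.        ]]), 'distortion': array([-0.04567824,  0.        ,  0.        ,  0.        ,  0.        ]), 'T_tool_cam': array([[-4.82024004e-04, -3.11125146e-01,  9.50368829e-01,
        -1.30506512e-01],
       [ 4.93974549e-04, -9.50368898e-01, -3.11124918e-01,
         8.05171134e-02],
       [ 9.99999762e-01,  3.19488335e-04,  6.11788525e-04,
         4.74564913e-05],
       [ 0.00000000e+00,  0.00000000e+00,  0.00000000e+00,
         1.00000000e+00]])} 0.011
```

View pics/scene0.png

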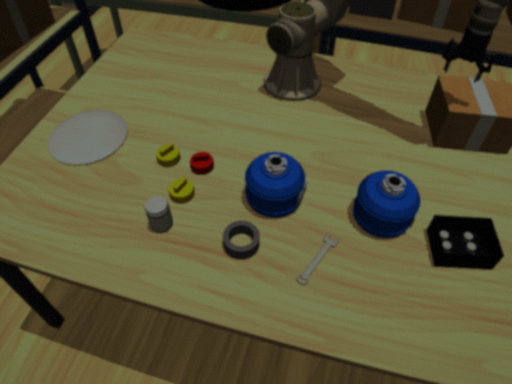

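View pics/top0.png

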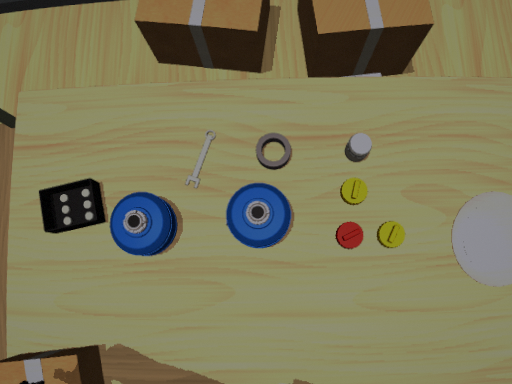

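The red cap is at scene (202,162) / top (350,235); the yellow look-alike caps are at scene (168,154), (181,190). The drums are at scene (276,185) / top (258,215) and scene (388,204) / top (140,222). Next I measure positions and zoom in.

```bash
cat > h.py <<'E'
from workcell import env
import cv2,numpy as np
from scipy.spatial.transform import Rotation as R
def T_world_cam(c,s=None):
    k=env.get_calibration(c)
    if c!='wrist': return np.linalg.inv(k['camera_from_world'])
    s=s or env.get_state()
    T=np.eye(4);q=s['orientation'];T[:3,:3]=R.from_quat([q[1],q[2],q[3],q[0]]).as_matrix();T[:3,3]=s['tcp_pos']
    return T@k['T_tool_cam']
def cloud(c,d,s=None):
    k=env.get_calibration(c);h,w=d.shape
    uv=np.stack(np.meshgrid(np.arange(w),np.arange(h)),-1).reshape(-1,1,2).astype(np.float64)
    n=cv2.undistortPoints(uv,k['mtx'],k['distortion']).reshape(h,w,2)
    P=np.concatenate([n*d[...,None],d[...,None]],-1)
    T=T_world_cam(c,s); W=P@T[:3,:3].T+T[:3,3]
    W[d<=0]=np.nan
    return W
def onplane(c,uv,z,s=None):
    k=env.get_calibration(c);n=cv2.undistortPoints(np.array(uv,float).reshape(-1,1,2),k['mtx'],k['distortion']).reshape(-1,2)
    T=T_world_cam(c,s);r=np.c_[n,np.ones(len(n))]@T[:3,:3].T;o=T[:3,3]
    return o+r*((z-o[2])/r[:,2])[:,None]
def save(n,im): cv2.imwrite(f"pics/{n}.png",cv2.cvtColor(im,cv2.COLOR_RGB2BGR))
E
python3 - <<'E'
from h import *
for c in ["scene","top"]:
    im=np.load(c+"0.npy");d=np.load(c+"0_d.npy");W=cloud(c,d)
    hsv=cv2.cvtColor(im,cv2.COLOR_RGB2HSV).astype(int)
    red=((hsv[...,0]<6)|(hsv[...,0]>174))&(hsv[...,1]>190)&(hsv[...,2]>90)
    n,l,st,ce=cv2.connectedComponentsWithStats(red.astype(np.uint8))
    for i in range(1,n):
        if st[i,4]>80:
            P=W[l==i];print(c,'red',ce[i],st[i,4],np.nanmean(P,0),np.nanmin(P,0),np.nanmax(P,0))
            t=P[P[:,2]>0.045]; print('  bar',len(t),np.nanmean(t,0) if len(t) else '')
            b=t[:,:2]-t[:,:2].mean(0)
            if len(t)>3: u,sv,vt=np.linalg.svd(b);print('  dir',np.degrees(np.arctan2(vt[0,1],vt[0,0])),sv)
    for zlo,zhi in [(0.148,0.162)]:
        m=(W[...,2]>zlo)&(W[...,2]<zhi)
        n,l,st,ce=cv2.connectedComponentsWithStats(m.astype(np.uint8))
        for i in range(1,n):
            if st[i,4]>60:
                P=W[l==i];print(c,'neck',ce[i],st[i,4],np.nanmean(P,0),np.nanmin(P,0),np.nanmax(P,0))
# crops
im=np.load("top0.npy");a=cv2.resize(im[200:270,310:420],None,fx=6,fy=6);save("cropcap",a)
im=np.load("scene0.npy");a=cv2.resize(im[140:220,235:425],None,fx=4,fy=4);save("cropdr",a)
E
```

```text
scene red [201.14285714 160.91428571] 175 [ 0.53296013 -0.17513528  0.03855077] [ 0.49522954 -0.2131051   0.02848437] [ 0.55718732 -0.14540676  0.05876328]
  bar 40 [ 0.52252436 -0.17923528  0.05653511]
  dir 114.0541540480579 [0.08097329 0.02266483]
scene neck [12.97  8.52] 100 [-0.03291551 -1.30070972  0.15480471] [-0.12816968 -1.31507295  0.14815921] [ 0.04807699 -1.28506969  0.1618408 ]
scene neck [297.07865169  56.71910112] 89 [0.05186501 0.02138966 0.15517625] [ 0.00178575 -0.03360209  0.14817836] [0.07037367 0.06718474 0.16187404]
scene neck [476.64652568  97.76283988] 1986 [0.11354054 0.6424892  0.15940026] [-0.01798504  0.51553172  0.14801827] [0.22046135 0.77394688 0.16199364]
scene neck [275.72200772 162.21235521] 259 [0.58185322 0.07434548 0.15381785] [0.54908557 0.04424789 0.14847664] [0.6090625  0.10365247 0.15927584]
scene neck [393.59661017 181.96949153] 295 [0.56477479 0.39329122 0.15389427] [0.5310591  0.36329311 0.14802655] [0.59216959 0.42443115 0.16069963]
top red [349.4496124 234.6375969] 516 [ 0.52199118 -0.17836069  0.03584731] [ 0.48758389 -0.21510646  0.02404698] [ 0.55771894 -0.14376052  0.06052478]
  bar 92 [ 0.5218538  -0.17986454  0.05498534]
  dir -64.66268553715665 [0.13381399 0.03918533]
top neck [256.96388889 211.95277778] 360 [0.57848801 0.07347004 0.15356949] [0.55041294 0.04523    0.14800342] [0.60752175 0.10182317 0.16149816]
top neck [133.89684814 221.21203438] 349 [0.56083045 0.3935777  0.15344383] [0.53059638 0.36430707 0.148026  ] [0.59061667 0.42188571 0.16044   ]
top neck [ 42.89962121 370.12310606] 1584 [0.1698947  0.64354061 0.159183  ] [0.12496292 0.53418278 0.14807728] [0.21731087 0.7764141  0.16199861]
```

```bash
python3 - <<'E'
from h import *
im=np.load("top0.npy")
a=cv2.resize(im[180:260,90:300],None,fx=3.5,fy=3.5)
save("cropdr2",a)
E
```

```text
(no output)
```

View pics/cropcap.png

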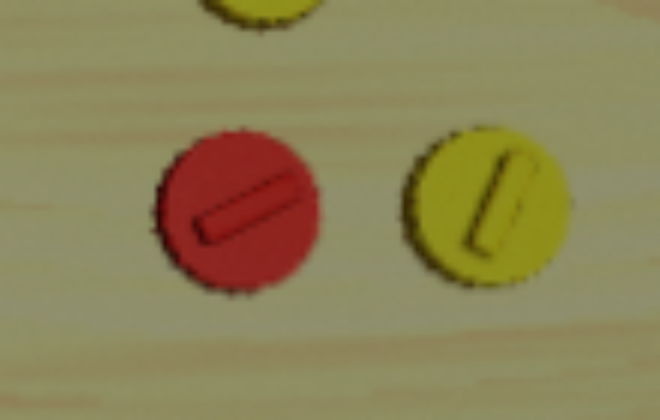

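View pics/cropdr2.png

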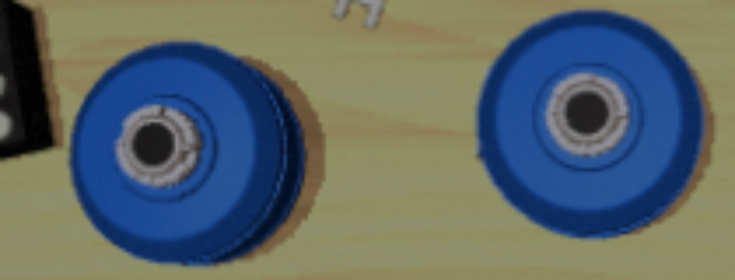

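Drum distances from the base are 0.584 m and 0.686 m, so the drum at top (258,215) is the one. The red cap at top (350,235) is confirmed in the crop; the others are yellow. On the way to the cap I'll stop above the neck to look at it.

```bash
cat >> h.py <<'E'
def Rt(s=None):
    q=(s or env.get_state())['orientation'];return R.from_quat([q[1],q[2],q[3],q[0]])
def yaw(s=None):
    z=Rt(s).as_matrix()[:,2];return np.degrees(np.arctan2(z[1],z[0]))
def target(psi):  # tool x down, tool z heading psi deg
    p=np.radians(psi);z=np.array([np.cos(p),np.sin(p),0]);x=np.array([0,0,-1.]);y=np.cross(z,x)
    return R.from_matrix(np.c_[x,y,z])
def rel(pos,psi):
    s=env.get_state();A=Rt(s);rv=(A.inv()*target(psi)).as_rotvec();t=A.inv().apply(np.array(pos)-s['tcp_pos'])
    print('psi now',round(yaw(s),2),'q6',round(s['joint_pos'][5],3),'->rel',np.round(rv,4).tolist(),np.round(t,4).tolist())
E
python3 - <<'E'
from h import *
rel([0.579,0.0735,0.25],25)
rel([0.579,0.0735,0.25],-155)
rel([0.579,0.0735,0.25],yaw())
E
```

```text
psi now 75.45 q6 1.431 ->rel [0.8806, -0.0006, 0.0002] [-0.0078, -0.542, -0.3583]
psi now 75.45 q6 1.431 ->rel [-2.261, -0.0002, -0.0007] [-0.0078, -0.542, -0.3583]
psi now 75.45 q6 1.431 ->rel [-0.0, -0.0006, -0.0001] [-0.0078, -0.542, -0.3583]
```

Request:
step_arm:
  moves:
    - [[0.88,0,0,-0.008,-0.542,-0.358,1],[0.88,0,0,-0.008,-0.542,-0.358,1],[0.88,0,0,-0.008,-0.542,-0.358,1],[0.88,0,0,-0.008,-0.542,-0.358,1],[0.88,0,0,-0.008,-0.542,-0.358,1],[0.88,0,0,-0.008,-0.542,-0.358,1],[0.88,0,0,-0.008,-0.542,-0.358,1],[0.88,0,0,-0.008,-0.542,-0.358,1],[0.88,0,0,-0.008,-0.542,-0.358,1],[0.88,0,0,-0.008,-0.542,-0.358,1],[0.88,0,0,-0.008,-0.542,-0.358,1],[0.88,0,0,-0.008,-0.542,-0.358,1]]

```text
clock: 1.5
tcp_pos: [0.547, 0.1089, 0.2497]
orientation: [0.69, -0.153, 0.69, 0.153]
wrist_force: [0.5, 1.0, -0.6]
finger_gap: 0.0852
```

Request:
step_arm:
  moves:
    - [[0,0,0,0,-0.045,0.014,1],[0,0,0,0,-0.045,0.014,1],[0,0,0,0,-0.045,0.014,1]]

```text
clock: 1.8
tcp_pos: [0.5789, 0.0729, 0.249]
orientation: [0.69, -0.152, 0.691, 0.152]
wrist_force: [-1.2, 0.4, -0.3]
finger_gap: 0.0854
```

```bash
python3 - <<'E'
from h import *
s=env.get_state();im,d=env.read_camera('wrist');save("w1",im);np.save("w1.npy",im);np.save("w1d.npy",d);np.save("w1s.npy",s,allow_pickle=True)
print(s['tcp_pos'],yaw(s),s['joint_pos'])
W=cloud('wrist',d,s)
m=(W[...,2]>0.151)&(W[...,2]<0.159)
P=W[m];print(m.sum(),P.mean(0),P.min(0),P.max(0))
(c,r)=cv2.minEnclosingCircle(P[:,:2].astype(np.float32));print(c,r)
E
```

```text
[0.5789282  0.07291111 0.24898994] 24.871580689635632 [-1.22446136e-02  3.29413981e-01  8.50359062e-02  1.32763399e+00
 -2.00032824e-05  1.12446103e+00]
1956 [0.57814653 0.07502932 0.15371754] [0.55084313 0.04565775 0.15100816] [0.60653594 0.10144109 0.15600724]
(0.5787298083305359, 0.07361506670713425) 0.028025105595588684
```

View pics/w1.png

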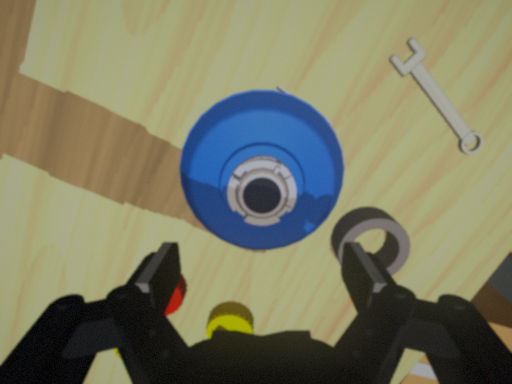

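The neck is at wrist pixel (262,193), centre about (0.579,0.074), with the tape right and the wrench upper right. I zoom in on the thread.

```bash
python3 - <<'E'
from h import *
im=np.load("w1.npy");a=im[150:236,215:311]
a=cv2.resize(a,None,fx=6,fy=6,interpolation=cv2.INTER_CUBIC)
a=np.clip(a.astype(float)*1.3,0,255).astype(np.uint8);save("w1z",a)
# top-down rectified polar map at z=0.150 
s=np.load("w1s.npy",allow_pickle=True).item()
k=env.get_calibration('wrist');T=np.linalg.inv(T_world_cam('wrist',s))
c=np.array([0.5787,0.0736])
def proj(P):
    uv,_=cv2.projectPoints(P.reshape(-1,3),cv2.Rodrigues(T[:3,:3])[0],T[:3,3],k['mtx'],k['distortion']);return uv.reshape(P.shape[:-1]+(2,)).astype(np.float32)
th=np.radians(np.arange(0,360,0.6));r=np.arange(0.016,0.042,0.0001)
for z in (0.150,):
    P=np.stack([c[0]+np.outer(r,np.cos(th)),c[1]+np.outer(r,np.sin(th)),np.full((len(r),len(th)),z)],-1)
    m=proj(P);o=cv2.remap(im,m[...,0],m[...,1],cv2.INTER_CUBIC);o=np.clip(o.astype(float)*1.3,0,255).astype(np.uint8).copy()
    for g in range(0,360,30): cv2.putText(o,str(g),(int(g/0.6),12),0,.4,(255,0,0))
    save("w1p",o)
E
```

```text
(no output)
```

View pics/w1z.png

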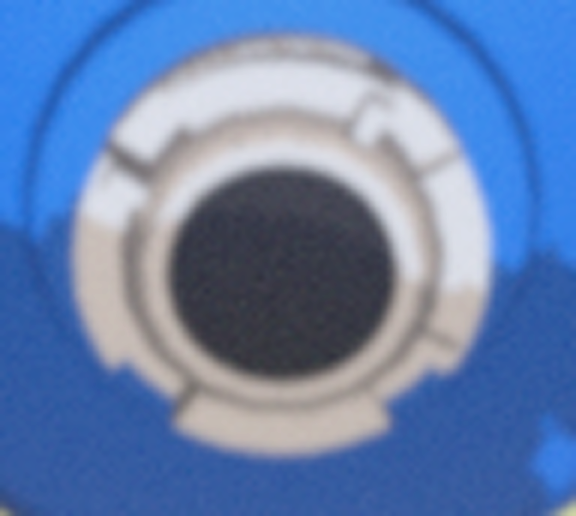

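View pics/w1p.png

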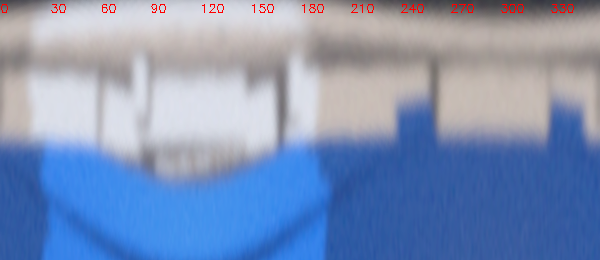

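Polar view: gaps in the ridge show at about 238–261° and 329–350°, so the openings sit at ≈69.5° + 90k. The pins drop when psi ≈ 69.5 ± 7; I'll set the cap down at about psi 50 and turn it back. Now to the cap.

```bash
python3 - <<'E'
from h import *
rel([0.522,-0.179,0.16],25)
E
```

```text
psi now 24.97 q6 1.124 ->rel [-0.0005, -0.001, -0.0005] [0.0893, -0.2056, -0.1577]
```

Request:
step_arm:
  moves:
    - [[0,0,0,0.0,-0.1,-0.08,0.5],[0,0,0,0.0,-0.1,-0.08,0.5],[0,0,0,0.04,-0.206,-0.158,0.5],[0,0,0,0.089,-0.206,-0.158,0.5],[0,0,0,0.089,-0.206,-0.158,0.5],[0,0,0,0.089,-0.206,-0.158,0.5],[0,0,0,0.089,-0.206,-0.158,0.5],[0,0,0,0.089,-0.206,-0.158,0.5],[0,0,0,0.089,-0.206,-0.158,0.5]]

```text
clock: 2.75
tcp_pos: [0.5225, -0.178, 0.1615]
orientation: [0.69, -0.154, 0.69, 0.154]
wrist_force: [0.2, -0.3, -0.4]
finger_gap: 0.0429
```

```bash
python3 - <<'E'
from h import *
s=env.get_state();im,d=env.read_camera('wrist');save("w2",im);np.save("w2.npy",im);np.save("w2d.npy",d);np.save("w2s.npy",s,allow_pickle=True)
print(s['tcp_pos'],yaw(s),s['finger_gap'])
W=cloud('wrist',d,s)
hsv=cv2.cvtColor(im,cv2.COLOR_RGB2HSV).astype(int)
red=((hsv[...,0]<6)|(hsv[...,0]>174))&(hsv[...,1]>150)&(hsv[...,2]>50)
m=red&(W[...,2]>0.0535)&(W[...,2]<0.062)
P=W[m];print(m.sum(),np.median(P[:,2]))
rc=cv2.minAreaRect((P[:,:2]*1e4).astype(np.float32));print(rc)
m2=red&(W[...,2]>0.029)&(W[...,2]<0.036);print(m2.sum(),np.median(W[m2][:,2]),cv2.minEnclosingCircle(W[m2][:,:2].astype(np.float32)))
E
```

```text
[ 0.52247175 -0.17796432  0.16154337] 25.099768850303832 0.0429446126283846
672 0.05467332727729261
((5225.3125, -1790.76513671875), (134.47607421875, 476.41046142578125), 24.654420852661133)
3192 0.030856799523365258 ((0.5224290490150452, -0.1788480579853058), 0.036300718784332275)
```

View pics/w2.png

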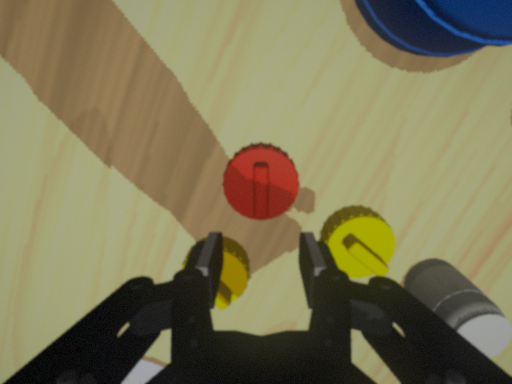

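Red cap at pixel (261,182), bar centre (0.5225,-0.179), psi 24.7; the yellow caps are at (232,270) and (360,242), clear of the fingers. Descend and grasp.

```bash
python3 - <<'E'
from h import *
rel([0.5225,-0.179,0.0465],24.7)
E
```

```text
psi now 25.12 q6 0.659 ->rel [0.0074, 0.0004, 0.0008] [0.1152, -0.0007, -0.0007]
```

Request:
step_arm:
  moves:
    - [[0.007,0,0,0.045,-0.001,-0.001,0.4],[0.007,0,0,0.085,-0.001,-0.001,0.4],[0.007,0,0,0.105,-0.001,-0.001,0.4],[0.007,0,0,0.115,-0.001,-0.001,0.4],[0.007,0,0,0.115,-0.001,-0.001,0.4],[0.007,0,0,0.115,-0.001,-0.001,0.4],[0.007,0,0,0.115,-0.001,-0.001,0.4]]
  force: 50

```text
clock: 3.5
tcp_pos: [0.5238, -0.1798, 0.0485]
orientation: [0.692, -0.153, 0.69, 0.151]
wrist_force: [0.6, -0.9, 0.1]
finger_gap: 0.034
```

```bash
python3 - <<'E'
from h import *
rel([0.5225,-0.179,0.0465],24.7)
s=env.get_state();im,d=env.read_camera('wrist');save("w3",im)
print(s['tcp_pos'],s['wrist_force'])
E
```

```text
psi now 24.75 q6 0.663 ->rel [0.0008, 0.0024, 0.0034] [0.002, 0.0013, -0.0008]
[ 0.52376128 -0.17978831  0.04847285] [ 0.63081984 -0.8693184   0.08882515]
```

View pics/w3.png

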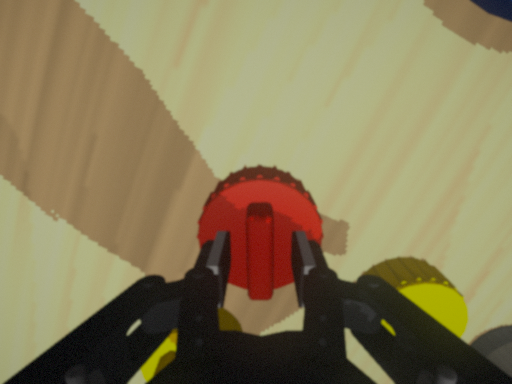

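The bar (260,250) sits centred between the fingers (217/303,265). Correct slightly and close.

Request:
step_arm:
  moves:
    - [[0,0,0,0.002,0.001,-0.001,0.4],[0,0,0,0.002,0.001,-0.001,0.4],[0,0,0,0.002,0.001,-0.001,0],[0,0,0,0.002,0.001,-0.001,0],[0,0,0,0.002,0.001,-0.001,0],[0,0,0,0.002,0.001,-0.001,0],[0,0,0,0.002,0.001,-0.001,0],[0,0,0,0.002,0.001,-0.001,0],[0,0,0,0.002,0.001,-0.001,0]]
  force: 50

```text
clock: 4.45
tcp_pos: [0.5226, -0.1796, 0.0467]
orientation: [0.692, -0.153, 0.689, 0.15]
wrist_force: [0.5, 0.9, 5.5]
finger_gap: 0.013
```

```bash
python3 - <<'E'
from h import *
s=env.get_state();print(s['tcp_pos'],yaw(s),s['finger_gap'],s['wrist_force'],s['joint_pos'])
rel([0.5225,-0.179,0.0465],24.7)
E
```

```text
[ 0.5225689  -0.17958386  0.04673745] 24.732230539625505 0.013023749036595263 [0.50954129 0.92570591 5.48553777] [-4.76127760e-01  4.03905938e-01 -3.31638341e-01  8.30496324e-01
 -3.28872005e-04  6.63014201e-01]
psi now 24.73 q6 0.663 ->rel [0.0006, 0.0027, 0.0039] [0.0002, 0.0006, 0.0002]
```

Request:
step_arm:
  moves:
    - [[0,0.0,0.0,-0.03,0,0,0],[0,0.003,0.004,-0.07,0,0,0],[0,0.003,0.004,-0.12,0,0,0],[0,0.003,0.004,-0.17,0,0,0],[0,0.003,0.004,-0.2,0,0,0],[0,0.003,0.004,-0.2,0,0,0],[0,0.003,0.004,-0.2,0,0,0],[0,0.003,0.004,-0.2,0,0,0]]

```text
clock: 5.25
tcp_pos: [0.5207, -0.1785, 0.2445]
orientation: [0.69, -0.151, 0.692, 0.152]
wrist_force: [0.4, -0.5, -1.2]
finger_gap: 0.013
```

```bash
python3 - <<'E'
from h import *
s=env.get_state();im,d=env.read_camera('wrist');save("w4",im);print(s['finger_gap'],s['wrist_force'])
rel([0.5787,0.0736,0.235],50)
E
```

```text
0.013024368332553524 [ 0.35032567 -0.45905889 -1.15120239]
psi now 24.73 q6 0.663 ->rel [-0.441, -0.0021, -0.004] [0.0096, 0.2047, 0.1582]
```

View pics/w4.png

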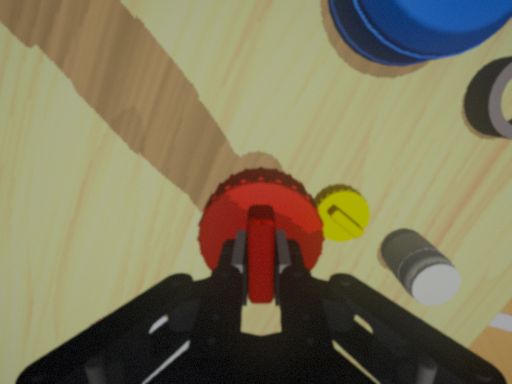

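The cap is held straight and level (bar at (260,255)). Now move above the neck.

Request:
step_arm:
  moves:
    - [[-0.1,0,0,0.01,0.03,0.025,0],[-0.25,-0.002,-0.004,0.0,0.07,0.055,0],[-0.4,-0.002,-0.004,0.0,0.11,0.085,0],[-0.44,-0.002,-0.004,0.0,0.15,0.115,0],[-0.44,-0.002,-0.004,0.0,0.18,0.14,0],[-0.44,-0.002,-0.004,0.005,0.2,0.155,0],[-0.44,-0.002,-0.004,0.01,0.205,0.158,0],[-0.44,-0.002,-0.004,0.01,0.205,0.158,0],[-0.44,-0.002,-0.004,0.01,0.205,0.158,0],[-0.44,-0.002,-0.004,0.01,0.205,0.158,0]]

```text
clock: 6.3
tcp_pos: [0.5781, 0.0725, 0.2343]
orientation: [0.641, -0.298, 0.642, 0.298]
wrist_force: [-0.3, -0.4, -0.0]
finger_gap: 0.013
```

```bash
python3 - <<'E'
from h import *
s=env.get_state();im,d=env.read_camera('wrist');save("w5",im);W=cloud('wrist',d,s)
print(s['finger_gap'],s['wrist_force'],s['tcp_pos'],yaw(s),s['joint_pos'])
hsv=cv2.cvtColor(im,cv2.COLOR_RGB2HSV).astype(int)
red=((hsv[...,0]<6)|(hsv[...,0]>174))&(hsv[...,1]>150)&(hsv[...,2]>50)
zt=s['tcp_pos'][2]-.0027-.012
m=red&(abs(W[...,2]-zt)<0.004);P=W[m];print(m.sum(),zt)
A=np.c_[P[:,:2],np.ones(len(P))];co=np.linalg.lstsq(A,P[:,2],rcond=None)[0];print('top plane',co, P[:,2].mean())
print(cv2.minEnclosingCircle(P[:,:2].astype(np.float32)))
m=red&(abs(W[...,2]-zt-.024)<0.004);P=W[m]
print(m.sum(),np.mean(P,0)if len(P) else 0,cv2.minAreaRect((P[:,:2]*1e4).astype(np.float32)))
im,d=env.read_camera('scene');save("s5",cv2.resize(im[100:230,200:330],None,fx=4,fy=4))
W=cloud('scene',d)
hsv=cv2.cvtColor(im,cv2.COLOR_RGB2HSV).astype(int)
red=((hsv[...,0]<6)|(hsv[...,0]>174))&(hsv[...,1]>150)&(hsv[...,2]>50)
P=W[red&(W[...,2]>.16)];print(len(P),P.mean(0),P.min(0),P.max(0))
rel([0.5787,0.0736,0.205],50)
E
```

```text
0.013033297661825026 [-0.34130227 -0.37194733 -0.00280419] [0.57814583 0.07249076 0.23433273] 49.84041658971263 [-1.28329764e-02  3.31130561e-01  5.16999283e-02  1.29219045e+00
 -3.32221388e-04  6.88084284e-01]
5667 0.21963272920825172
top plane [-0.00157067 -0.00056015  0.21936314] 0.21842688690853312
((0.5768283009529114, 0.07368413358926773), 0.03694593906402588)
2231 [0.57537461 0.07461246 0.24219548] ((5769.8349609375, 732.7604370117188), (415.9759826660156, 389.5321350097656), 1.7658048868179321)
276 [0.59086351 0.0749709  0.22321822] [0.55432966 0.03856768 0.21289211] [0.61438187 0.10773104 0.27294866]
psi now 49.83 q6 0.688 ->rel [-0.0029, -0.0, 0.0002] [0.0298, 0.0005, 0.001]
```

View pics/w5.png

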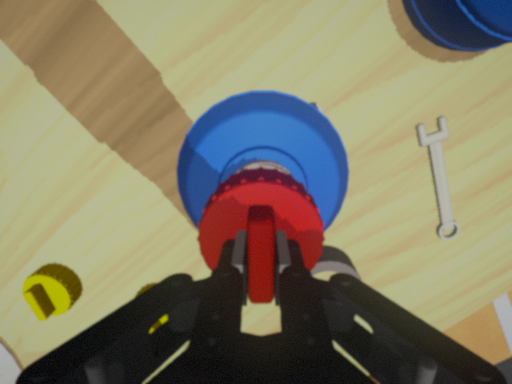

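View pics/s5.png

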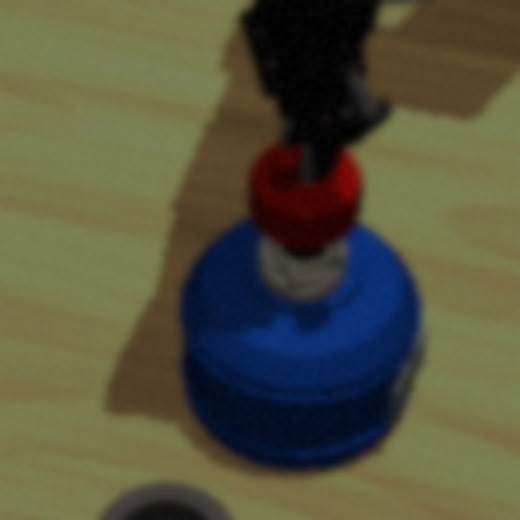

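Cap over the neck, level within ~0.1°. Lower it to just above the mouth, then in small steps.

```bash
python3 - <<'E'
from h import *
rel([0.5794,0.0729,0.204],50)
E
```

```text
psi now 49.83 q6 0.688 ->rel [-0.0029, -0.0, 0.0002] [0.0308, -0.0005, 0.0009]
```

Request:
step_arm:
  moves:
    - [[-0.003,0,0,0.012,-0.0005,0.001,0],[-0.003,0,0,0.022,-0.0005,0.001,0],[-0.003,0,0,0.028,-0.0005,0.001,0],[-0.003,0,0,0.031,-0.0005,0.001,0],[-0.003,0,0,0.031,-0.0005,0.001,0],[-0.003,0,0,0.031,-0.0005,0.001,0]]

```text
clock: 7.0
tcp_pos: [0.5795, 0.073, 0.2038]
orientation: [0.641, -0.299, 0.641, 0.299]
wrist_force: [-0.0, -0.2, -0.5]
finger_gap: 0.0132
```

```bash
python3 - <<'E'
from h import *
s=env.get_state();print(s['wrist_force'],s['ft_torque'],s['tcp_pos'])
im,d=env.read_camera('scene');save("s6",cv2.resize(im[120:220,220:330],None,fx=5,fy=5,interpolation=cv2.INTER_CUBIC))
im,d=env.read_camera('top');save("t6",cv2.resize(im[170:260,210:310],None,fx=5,fy=5,interpolation=cv2.INTER_CUBIC))
rel([0.5794,0.0729,0.192],50)
E
```

```text
[-0.01263457 -0.17416779 -0.50062825] [ 0.03055496  0.01132997 -0.01030691] [0.57947904 0.07304407 0.2038488 ]
psi now 50.01 q6 0.686 ->rel [0.0002, 0.0004, 0.0008] [0.0122, 0.0001, -0.0003]
```

View pics/s6.png

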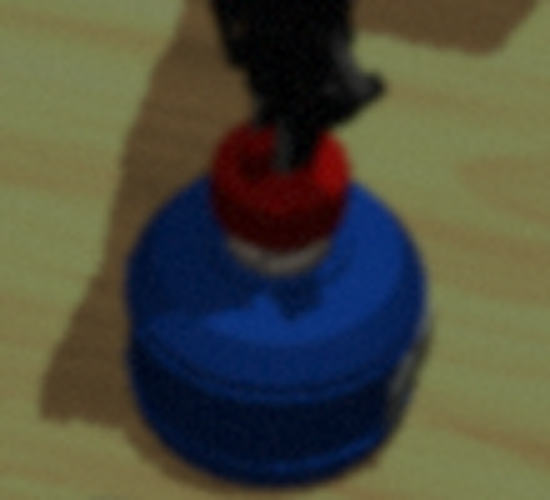

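Centred over the neck (cap (280,190) above neck (280,255)), no contact yet. Lower in 4 mm pieces.

Request:
step_arm:
  moves:
    - [[0,0,0,0.001,0,0,0],[0,0,0,0.002,0,0,0],[0,0,0,0.003,0,0,0],[0,0,0,0.004,0,0,0],[0,0,0,0.004,0,0,0]]

```text
clock: 7.6
tcp_pos: [0.5796, 0.0731, 0.2]
orientation: [0.641, -0.299, 0.641, 0.299]
wrist_force: [0.6, 0.3, -1.8]
finger_gap: 0.0126
```

Request:
step_arm:
  moves:
    - [[0,0,0,0.001,0,0,0],[0,0,0,0.002,0,0,0],[0,0,0,0.003,0,0,0],[0,0,0,0.004,0,0,0],[0,0,0,0.004,0,0,0]]

```text
clock: 8.1
tcp_pos: [0.5794, 0.0731, 0.1957]
orientation: [0.641, -0.299, 0.641, 0.299]
wrist_force: [0.8, 0.1, -0.5]
finger_gap: 0.0127
```

Request:
step_arm:
  moves:
    - [[0,0,0,0.001,0,0,0],[0,0,0,0.002,0,0,0],[0,0,0,0.003,0,0,0],[0,0,0,0.0035,0,0,0],[0,0,0,0.0035,0,0,0]]

```text
clock: 8.6
tcp_pos: [0.5794, 0.0731, 0.1922]
orientation: [0.641, -0.299, 0.641, 0.299]
wrist_force: [-0.4, 0.1, -0.7]
finger_gap: 0.0131
```

Request:
step_arm:
  moves:
    - [[0,0,0,0.0005,0,0,0],[0,0,0,0.001,0,0,0],[0,0,0,0.001,0,0,0]]

```text
clock: 8.9
tcp_pos: [0.5797, 0.073, 0.1917]
orientation: [0.641, -0.299, 0.641, 0.299]
wrist_force: [-0.9, 0.2, 1.5]
finger_gap: 0.0128
```

Request:
step_arm:
  moves:
    - [[0,0,0,0.0007,0,0,0],[0,0,0,0.0007,0,0,0],[0,0,0,0.0007,0,0,0]]

```text
clock: 9.2
tcp_pos: [0.58, 0.073, 0.1915]
orientation: [0.641, -0.299, 0.64, 0.299]
wrist_force: [-0.7, -0.3, 5.0]
finger_gap: 0.013
```

Pins rest on the ridge at the expected height (0.1915, 5 N). Turn backward (negative tool-x), lightly pressed.

Request:
step_arm:
  moves:
    - [[-0.05,0,0,0.0005,0,0,0],[-0.1,0,0,0.0005,0,0,0],[-0.15,0,0,0.0005,0,0,0],[-0.2,0,0,0.0005,0,0,0],[-0.2,0,0,0.0005,0,0,0]]

```text
clock: 9.7
tcp_pos: [0.5795, 0.0733, 0.1905]
orientation: [0.608, -0.361, 0.607, 0.361]
wrist_force: [-1.3, 1.1, 0.4]
finger_gap: 0.0131
```

```bash
python3 - <<'E'
from h import *
s=env.get_state();print(s['wrist_force'],s['ft_torque'],s['tcp_pos'],yaw(s))
E
```

```text
[-1.29099136  1.05692208  0.39752372] [0.22585352 0.20516525 0.05364418] [0.57945892 0.07328129 0.19047026] 61.49060968899498
```

Upward push vanished at psi 61.5, near the predicted opening. Turn a bit more into it and test-lower.

Request:
step_arm:
  moves:
    - [[-0.05,0,0,0.0005,0,0,0],[-0.1,0,0,0.001,0,0,0],[-0.1,0,0,0.002,0,0,0],[-0.1,0,0,0.003,0,0,0],[-0.1,0,0,0.003,0,0,0]]

```text
clock: 10.2
tcp_pos: [0.5792, 0.0732, 0.187]
orientation: [0.589, -0.391, 0.589, 0.391]
wrist_force: [0.6, 1.2, -1.1]
finger_gap: 0.0131
```

```bash
python3 - <<'E'
from h import *
s=env.get_state();print(s['wrist_force'],s['ft_torque'],s['tcp_pos'],yaw(s))
rel([0.5794,0.0733,0.183],yaw(s))
E
```

```text
[ 0.58375802  1.23747568 -1.07002764] [-0.00640385  0.00675618 -0.01012752] [0.57922389 0.07324095 0.18696033] 67.14716988464137
psi now 67.15 q6 0.387 ->rel [0.0, 0.0002, -0.0003] [0.004, -0.0001, 0.0001]
```

Dropping freely (now 4.5 mm below the ridge). Lower the rest.

Request:
step_arm:
  moves:
    - [[0,0,0,0.001,0,0,0],[0,0,0,0.002,0,0,0],[0,0,0,0.003,0,0,0],[0,0,0,0.004,0,0,0],[0,0,0,0.004,0,0,0]]

```text
clock: 10.7
tcp_pos: [0.5792, 0.0732, 0.1829]
orientation: [0.589, -0.391, 0.589, 0.391]
wrist_force: [-1.1, -0.9, -1.2]
finger_gap: 0.0129
```

```bash
python3 - <<'E'
from h import *
s=env.get_state();print(s['wrist_force'],s['ft_torque'],s['tcp_pos'],yaw(s))
E
```

```text
[-1.1399695  -0.89372383 -1.16536985] [-0.00560237 -0.00085281  0.04097923] [0.57922669 0.07323704 0.18288978] 67.14345119496573
```

Request:
step_arm:
  moves:
    - [[0,0,0,0.0005,0,0,0],[0,0,0,0.001,0,0,0],[0,0,0,0.001,0,0,0]]

```text
clock: 11.0
tcp_pos: [0.5796, 0.0732, 0.1826]
orientation: [0.589, -0.391, 0.589, 0.391]
wrist_force: [-0.1, -0.4, 3.1]
finger_gap: 0.0129
```

Seated at the drop height (0.1826, 3 N). Screw forward (positive tool-x), first 10°.

Request:
step_arm:
  moves:
    - [[0.05,0,0,0.0004,0,0,0],[0.1,0,0,0.0004,0,0,0],[0.14,0,0,0.0004,0,0,0],[0.17,0,0,0.0004,0,0,0],[0.17,0,0,0.0004,0,0,0]]

```text
clock: 11.5
tcp_pos: [0.5799, 0.0732, 0.1826]
orientation: [0.621, -0.34, 0.62, 0.339]
wrist_force: [-0.3, 0.1, 3.4]
finger_gap: 0.013
```

```bash
python3 - <<'E'
from h import *
s=env.get_state();print(s['wrist_force'],s['ft_torque'],s['tcp_pos'],yaw(s),s['finger_gap'])
E
```

```text
[-0.30464355  0.05207188  3.38719269] [-0.03060877 -0.04936527 -0.07114816] [0.57992468 0.07323344 0.182568  ] 57.388402467728106 0.013009196477616605
```

Request:
step_arm:
  moves:
    - [[0.035,0,0,0.0005,0,0,0],[0.07,0,0,0.0005,0,0,0],[0.105,0,0,0.0007,0,0,0],[0.14,0,0,0.001,0,0,0],[0.14,0,0,0.001,0,0,0]]

```text
clock: 12.0
tcp_pos: [0.5802, 0.0732, 0.1822]
orientation: [0.643, -0.296, 0.641, 0.295]
wrist_force: [-0.6, 0.3, 5.3]
finger_gap: 0.0129
```

```bash
python3 - <<'E'
from h import *
s=env.get_state();print(s['wrist_force'],s['ft_torque'],s['tcp_pos'],yaw(s),s['finger_gap'])
E
```

```text
[-0.64621972  0.28317359  5.27284019] [-0.03742394  0.12345968 -0.07196254] [0.58020638 0.07322523 0.18216922] 49.3898538466174 0.012935966197435264
```

Sinking began (0.4 mm at psi 49.4), 5 N. Home is then expected near psi 12. Continue with lowering at 1 mm per 8°, re-levelling slightly.

```bash
python3 - <<'E'
from h import *
rel([0.5795,0.0732,0.1807],37.4)
E
```

```text
psi now 49.39 q6 0.697 ->rel [0.2093, 0.0023, 0.0019] [0.0015, 0.0005, -0.0005]
```

Request:
step_arm:
  moves:
    - [[0.035,0.0005,0.0005,0.0004,0,0,0],[0.07,0.001,0.001,0.0007,0,0,0],[0.105,0.001,0.001,0.001,0,0,0],[0.14,0.002,0.002,0.0012,0,0,0],[0.175,0.002,0.002,0.0014,0,0,0],[0.21,0.002,0.002,0.0017,0.0003,-0.0003,0],[0.21,0.002,0.002,0.0017,0.0003,-0.0003,0]]

```text
clock: 12.7
tcp_pos: [0.5798, 0.0733, 0.1805]
orientation: [0.67, -0.227, 0.67, 0.227]
wrist_force: [-1.1, -0.1, 3.4]
finger_gap: 0.0128
```

```bash
python3 - <<'E'
from h import *
s=env.get_state();print(s['wrist_force'],s['ft_torque'],s['tcp_pos'],yaw(s),s['finger_gap'])
rel([0.5796,0.0732,0.1792],25)
E
```

```text
[-1.10160949 -0.05925644  3.4255561 ] [-0.03618865 -0.00398827 -0.07048204] [0.57976653 0.07325836 0.18054604] 37.4154445852428 0.012774819619298688
psi now 37.42 q6 0.906 ->rel [0.2167, 0.0004, -0.0003] [0.0013, 0.0001, -0.0002]
```

Request:
step_arm:
  moves:
    - [[0.035,0,0,0.0004,0,0,0],[0.07,0,0,0.0007,0,0,0],[0.105,0,0,0.001,0,0,0],[0.14,0,0,0.0012,0,0,0],[0.175,0,0,0.0014,0,0,0],[0.21,0,0,0.0017,0,0,0],[0.21,0,0,0.0017,0,0,0]]

```text
clock: 13.4
tcp_pos: [0.5798, 0.0733, 0.1791]
orientation: [0.69, -0.156, 0.69, 0.156]
wrist_force: [0.2, 0.6, 5.1]
finger_gap: 0.0128
```

```bash
python3 - <<'E'
from h import *
s=env.get_state();print(s['wrist_force'],s['ft_torque'],s['tcp_pos'],yaw(s),s['finger_gap'])
rel([0.5796,0.0732,0.1777],12.5)
E
```

```text
[0.19097816 0.60456749 5.09384147] [ 0.02645684  0.16058622 -0.02432284] [0.5797949  0.07332503 0.17913955] 25.457958530376665 0.012763441595224115
psi now 25.46 q6 1.115 ->rel [0.2262, 0.0007, -0.0004] [0.0014, -0.0, -0.0002]
```

Request:
step_arm:
  moves:
    - [[0.04,0,0,0.0004,0,0,0],[0.08,0,0,0.0007,0,0,0],[0.12,0,0,0.001,0,0,0],[0.16,0,0,0.0013,0,0,0],[0.2,0,0,0.0016,0,0,0],[0.23,0,0,0.0018,0,0,0],[0.23,0,0,0.0018,0,0,0]]

```text
clock: 14.1
tcp_pos: [0.58, 0.0734, 0.1776]
orientation: [0.703, -0.076, 0.703, 0.076]
wrist_force: [-0.2, 0.7, 5.2]
finger_gap: 0.0127
```

```bash
python3 - <<'E'
from h import *
s=env.get_state();print(s['wrist_force'],s['ft_torque'],s['tcp_pos'],yaw(s),s['finger_gap'])
E
```

```text
[-0.22907978  0.6674787   5.22673785] [ 0.00258777  0.08053489 -0.08364671] [0.57995361 0.07338894 0.17760608] 12.371102860310222 0.012725123113942869
```

Home height reached (5.0 mm below the drop). A further 5–6° in small steps to be fully home, watching for the stop.

Request:
step_arm:
  moves:
    - [[0.03,0,0,0.0003,0,0,0],[0.06,0,0,0.0003,0,0,0],[0.09,0,0,0.0003,0,0,0],[0.09,0,0,0.0003,0,0,0]]

```text
clock: 14.5
tcp_pos: [0.5802, 0.0733, 0.1775]
orientation: [0.706, -0.044, 0.705, 0.045]
wrist_force: [-0.5, -0.3, 5.1]
finger_gap: 0.0133
```

```bash
python3 - <<'E'
from h import *
s=env.get_state();print(s['wrist_force'],s['ft_torque'],s['tcp_pos'],yaw(s),s['finger_gap'])
E
```

```text
[-0.47304489 -0.31443802  5.11014604] [-0.06038949 -0.02426902 -0.03202215] [0.58022238 0.07331352 0.17754045] 7.214561686245965 0.013348408961242864
```

Request:
step_arm:
  moves:
    - [[0.02,0,0,0,0,0,0],[0.04,0,0,0,0,0,0],[0.055,0,0,0,0,0,0],[0.055,0,0,0,0,0,0]]

```text
clock: 14.9
tcp_pos: [0.5797, 0.0739, 0.1775]
orientation: [0.707, -0.025, 0.706, 0.026]
wrist_force: [-2.0, 2.0, 4.7]
finger_gap: 0.0131
```

```bash
python3 - <<'E'
from h import *
s=env.get_state();print(s['wrist_force'],s['ft_torque'],s['tcp_pos'],yaw(s),s['finger_gap'])
E
```

```text
[-1.98550788  1.95132391  4.65368503] [0.30259509 0.28160584 0.25393971] [0.57968366 0.07386861 0.17752798] 4.078177725365371 0.013050561244995096
```

Torque about z rises to 0.25 Nm at psi 4.1: touching the stop. Let go: open partly, then rise.

Request:
step_arm:
  moves:
    - [[-0.01,0,0,-0.0003,0,0,0],[-0.01,0,0,-0.0003,0,0,0.35],[-0.01,0,0,-0.0003,0,0,0.35],[-0.01,0,0,-0.0003,0,0,0.35],[-0.01,0,0,-0.0003,0,0,0.35],[-0.01,0,0,-0.0003,0,0,0.35]]

```text
clock: 15.5
tcp_pos: [0.5796, 0.0738, 0.1776]
orientation: [0.707, -0.028, 0.706, 0.029]
wrist_force: [-0.5, -0.1, -0.6]
finger_gap: 0.0297
```

Request:
step_arm:
  moves:
    - [[0,0,0,-0.01,0,0,0.35],[0,0,0,-0.03,0,0,0.35],[0,0,0,-0.06,0,0,0.35],[0,0,0,-0.09,0,0,0.35],[0,0,0,-0.11,0,0,0.35],[0,0,0,-0.11,0,0,0.35],[0,0,0,-0.11,0,0,0.35]]

```text
clock: 16.2
tcp_pos: [0.5798, 0.0736, 0.2881]
orientation: [0.707, -0.028, 0.706, 0.029]
wrist_force: [0.1, 0.4, -0.1]
finger_gap: 0.0298
```

```bash
python3 - <<'E'
from h import *
s=env.get_state();im,d=env.read_camera('wrist');save("w9",im);W=cloud('wrist',d,s)
print(s['tcp_pos'],s['finger_gap'],s['wrist_force'])
hsv=cv2.cvtColor(im,cv2.COLOR_RGB2HSV).astype(int)
red=((hsv[...,0]<6)|(hsv[...,0]>174))&(hsv[...,1]>150)&(hsv[...,2]>50)
m=red&(abs(W[...,2]-.163)<0.005);P=W[m];A=np.c_[P[:,:2],np.ones(len(P))]
print('cap top',m.sum(),np.median(P[:,2]),'tilt',np.linalg.lstsq(A,P[:,2],rcond=None)[0][:2])
m=red&(abs(W[...,2]-.186)<0.005);P=W[m];print('bar top',m.sum(),np.median(P[:,2]),cv2.minAreaRect((P[:,:2]*1e4).astype(np.float32)))
im,d=env.read_camera('scene');save("s9",im)
E
```

```text
[0.57979522 0.07361511 0.28810025] 0.029757425824669816 [ 0.12579039  0.40637776 -0.147297  ]
cap top 3402 0.16177519990309863 tilt [-2.86037946e-05  3.75799306e-03]
bar top 805 0.18540931029626126 ((5784.03857421875, 744.1588134765625), (132.1331024169922, 480.7840881347656), 5.074000835418701)
```

View pics/w9.png

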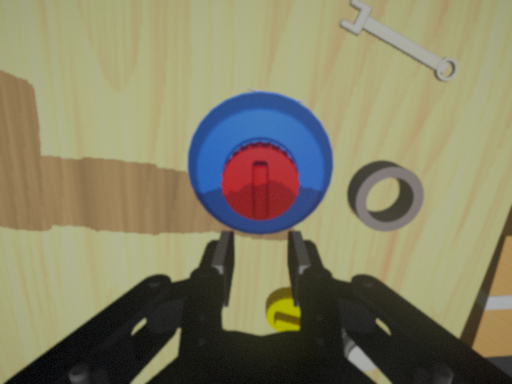

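View pics/s9.png

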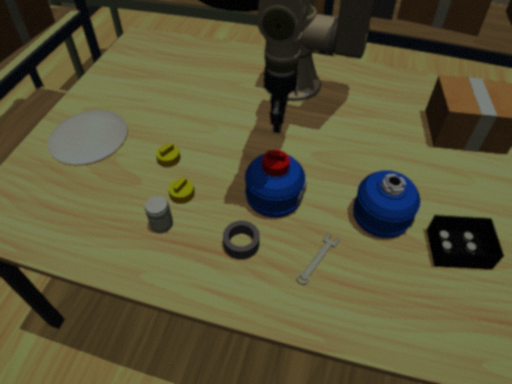

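The cap sits level and centred on the drum (wrist (261,180), scene (276,162)). Its top measures 0.1618 m, which matches the expected 0.163 given the camera's known −1.2 mm bias. Tin, tape and wrench are where they were.

```bash
python3 - <<'E'
from workcell import env
print(env.hand_in())
E
```

```text
the job is handed in; nothing more can be done
None
```

The red cap is screwed fully home on the drum nearest the robot's base, and the gripper has let go and risen clear. I handed the job in at about 16.3 s; no verdict was reported.

**What I did:** I picked the cap up by its bar and set it level on the neck. Turning it backward about 17° in all took it into the opening (the upward push had vanished by about 12°), and it dropped 9 mm. I then screwed it forward about 63°; it sank 5.0 mm, stayed level over the last 8° or so, and turning torque rose to about 0.25 Nm as it neared the stop. The upward force I read after each move while on the neck was at most 5.3 N.

**Last checks:**
- **Fit:** the cap is level within 0.3°. The wrist camera puts its top at 0.1618 m against an expected 0.163 m. That camera read the same cap 1.1–1.3 mm low on the bench as well.
- **Bystanders:** the tin, tape roll and wrench look unmoved in the scene picture; I compared them by eye and did not measure them.
- **Small disagreement:** two estimates of where the cap sat in the grip differed by about 1.2 mm. I aimed between them, and the cap went onto the neck without resistance.

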